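Cover the two bowls and close the lid vents

TASK

Put the lids on the two teal bowls: take each white lid by its knob from its sloping rest and set it gently on the bowl of its size, so that it sits level with its plug inside the rim. When both bowls are covered, press the steam-vent flap of each lid shut. Leave the bowls standing where they are and do not disturb the other things on the worktop.

Things in the scene. Friction and masses are not known exactly. Their poses are not given: they have to be found in the camera images.
- bowl_large: dark teal round bowl, open, loose, 150 mm outside diameter at the rim, 76 mm high, foot 83 mm in diameter, rim about 4 mm thick. Origin: centre of its foot, on the worktop; z up. 0.26 kg
- bowl_small: teal round bowl, open, loose, 120 mm outside diameter at the rim, 53 mm high, foot 72 mm in diameter, rim about 4 mm thick. Origin: centre of its foot, on the worktop; z up. 0.15 kg
- lid_large: white plastic lid, 158 mm across, 0.11 kg. Origin: centre of its plug's underside, z out through the knob. z 0-7 mm: grey conical plug, radius 60 at the bottom, 64 at the top; 7-12: plate; 12-40: grey knob on the axis, a bar 16 mm thick (x), 34 long (y). Vent flap at +y. Starts on its rest, z leaning 25 deg to its front, +x up the slope. Seated: z up, origin 69 mm above the bowl's, 4 mm play
- lid_small: white plastic lid, 128 mm across, 0.09 kg. Origin: centre of its plug's underside, z out through the knob. z 0-7 mm: grey conical plug, radius 46 at the bottom, 50 at the top; 7-12: plate; 12-40: grey knob on the axis, a bar 16 mm thick (x), 34 long (y). Vent flap at +y. Starts on its rest, z leaning 25 deg to its front, +x up the slope. Seated: z up, origin 46 mm above the bowl's, 4 mm play
- vent_large (a joint): angle of the large lid's vent flap: 0 shut flat on the lid, about 0.55 at the start, 0.8 stop. Flap 28 x 20 x 4 mm; hinge on the knob side, 24 mm from the lid's axis along its +y, 14.5 mm above its origin, parallel to its x: it folds down outwards. Stiff: stays where left. 1 to 3 N straight down, 38 to 44 mm from the lid's axis, shuts it and it stays shut
- vent_small (a joint): angle of the small lid's vent flap: 0 shut flat on the lid, about 0.55 at the start, 0.8 stop. Flap 28 x 20 x 4 mm; hinge on the knob side, 24 mm from the lid's axis along its +y, 14.5 mm above its origin, parallel to its x: it folds down outwards. Stiff: stays where left. 1 to 3 N straight down, 38 to 44 mm from the lid's axis, shuts it and it stays shut
- vent_large_pad (a point): middle of the upper face of the large lid's vent flap, 14 mm from its hinge
- vent_small_pad (a point): middle of the upper face of the small lid's vent flap, 14 mm from its hinge
- rest_large: wooden lid rest, fixed: a board 112 x 100 mm that slopes up 25 degrees to the rest's +x, two steel pegs at its foot hold the lid's edge. Origin: on the worktop under its middle, z up, front at -x. Carries the large lid, its origin about 15 mm along the rest's x, 0 along y, 55 mm up; top edge of the lid 99 mm up
- rest_small: wooden lid rest, fixed: a board 112 x 100 mm that slopes up 25 degrees to the rest's +x, two steel pegs at its foot hold the lid's edge. Origin: on the worktop under its middle, z up, front at -x. Carries the small lid, its origin about 0 mm along the rest's x, 0 along y, 48 mm up; top edge of the lid 86 mm up
- jam_jar: bystander: jam jar with a white cap, 65 mm wide, 94 high. Origin: centre of its underside
- pepper_mill: bystander: salt or pepper shaker with a grey dome top, 44 mm wide, 90 high. Origin: centre of its underside
- spice_jar: bystander: spice jar with a dark cap, 44 mm wide, 105 high. Origin: centre of its underside
- mandarin: bystander: mandarin, 60 mm wide, 50 high. Origin: centre of its underside
- cup: bystander: white cup with one handle, 95 x 124 mm, 57 high, open (it stays uncovered). Origin: centre of its underside (the cup's lies between bowl and handle)
- sauce_bottle: bystander: sauce bottle, 59 mm wide, 203 high. Origin: centre of its underside

How it is judged:
By the outcome, as a careful person would: the job done as asked, in the order asked, and still so for the second after the job is handed in, with the robot touching nothing.
It also fails if it takes over 69 s, if anything falls off the work surface, if the arm or the gripper's body presses on something with over 40 N, if the wrist force passes 120 N, or if a joint passes its speed limit or range.

ROBOT

A 7-joint arm with a two-finger parallel gripper is mounted at the origin on a cart in front of the work surface, level with it; the furniture and walls round the work are solid. World frame = base frame: x ahead of the robot, y to its left, z up, the work surface at z = 0. Lengths are in m, angles in rad, forces in N, time in s.
With the tool pointing down it reaches from about 0.4 to 0.925 m from the base axis. Payload 5.6 kg.
Tool frame: the origin (TCP) lies between the finger pads; the fingertips stand 14 mm ahead of it and the grasp point (between the pads) lies 5 mm behind it; z points along the fingers, y is the line along which they close (so a half turn about z gives the same grasp; the last joint's range is limited). The gripper opens to 85 mm and grips with 20 to 120 N. Pads are 22 mm wide; open, the fingers measure 114 mm over their backs; the gripper's body (76 mm by 85 mm) begins 54 mm behind the grasp point. The pads swing forward as they close: fully open they stand 13 mm farther back than shut.
Start: joints at [1.281, 0.468, -0.012, 1.603, 0.006, 1.071, -0.056], TCP at [0.159, -0.63, 0.245] pointing down, gripper open.
Joint ranges: [-2.53, 2.53], [-0.31, 2.02], [-1.57, 1.55], [0.28, 2.44], [-1.29, 4.43], [0.15, 1.84], [-2.92, 2.92]. Speed limits (rad/s): [2.57, 2.57, 3.14, 3.14, 3.14, 3.14, 3.14].

INTERFACE

Orientations are given as a rotation vector (axis times angle).
In Python, from cell import env, viewer gives the robot as it stands. The module is installed in compiled form; this text tells all that it offers.
- The arm moves only by the shell command python3 -m creep 'ROWS' [OPENING]. ROWS is a JSON object whose one key "moves" holds a list of rows, each a list of 4 numbers: the shift along the world's x, y, z in cm, then the turn about the world's z in rad. A call has 1 to 12 rows; each row shifts and turns the commanded pose from where the row before left it; what a row does not reach is not made up. A row lasts 1/12 s, in which the tool goes at most 41.7 mm and 7.16 degrees, less where a joint would pass 70% of its speed; a pose out of reach is approached as far as the arm can. A call with a gripper value outside its range is refused whole. OPENING is the finger opening in cm, from 0 to 8.54, set as the call begins (- or left out, the last holds). The fingers move at their own pace and stop on an object; the grip force is fixed at half the most. Time passes only in rows, so rows that do not move let the fingers close. It gives the time, the measured TCP pose, the force, the opening and the grip force at its end, in the units of the state.
- env.read_state(): the state, without advancing time (a new reading comes with each control period).
- viewer.capture(name): name is "scene" or "top" or "wrist"; returns a dict with "image" (480x640x3 uint8, blue, green, red), "depth" (480x640 float32, m along the optical axis (not along the pixel's ray), 0 where there is no reading), "camera_matrix" (3x3 intrinsics, pixels), "R" (3x3) and "t" (3): a world point X has camera coordinates R X + t. Camera axes: x right, y down, z forward; pixel columns grow to the right and rows downward; lengths in m; the calibration is good to about 2 mm. A picture is of the moment at which its call begins.
- env.close_job(): hands the job in; it is judged then, once.
The state is a dict: "time": time; "q": joint angles; "dq": joint speeds; "effort": joint torques, N m; "eef_pos": TCP position; "ee_rot": TCP orientation; "force": force on the tool from outside, world axes, zero at the start; "wrist_torque": the same for the moment, N m; "opening": finger opening in m; "finger_force": force on a finger pad.
Only numpy, scipy, OpenCV 4.12 (cv2) and the standard library are available. Lean on these libraries where they do the work, as an engineer would, in place of code of your own. Each camera call takes 0.05 s, during which the arm holds its last target. There are 200 camera calls.

## Working session

There is one attempt and no reset: what is moved stays moved. The work goes in short steps, Python scripts to look and compute and a shell command to move; the robot and the scene stay as the last step left them, time stands still between calls to the robot, and variables do not carry over. Pictures are saved under pics/ and viewed, at most 10 in all, crops included, and the job is handed in when it is done.

```bash
mkdir -p pics
cat > h.py <<'E'
import numpy as np, cv2
from cell import env, viewer
def cap(n,save=None):
    c=viewer.capture(n); 
    if save: cv2.imwrite('pics/'+save,c['image'])
    np.savez(''+n+'.npz',**{k:c[k] for k in ('image','depth','camera_matrix','R','t')})
    return c
def cloud(c):
    K=c['camera_matrix'];d=c['depth'];v,u=np.mgrid[:480,:640]
    P=np.stack([(u-K[0,2])/K[0,0]*d,(v-K[1,2])/K[1,1]*d,d],-1)
    W=(P-c['t'])@c['R']; W[d<=0]=np.nan
    return W
E
python3 - <<'E'
from h import *
for n in('top','scene'):
    c=cap(n,n+'1.png'); print(n,c['camera_matrix'][0,0],-c['R'].T@c['t'])
s=env.read_state();print(s['time'],s['eef_pos'],s['ee_rot'],s['force'],s['opening'])
E
```

```text
top 490.43762774488175 [-0.01634175 -0.05595195  1.72023712]
scene 443.51545940249207 [-0.54534583 -0.64343209  0.75865167]
0.1 [ 0.15861237 -0.62985387  0.24440974] [-3.1161224e+00 -3.8640223e-01  5.0206597e-04] [ 0.53618661  0.56175819 -0.42365044] 0.08567804120525707
```

View pics/top1.png

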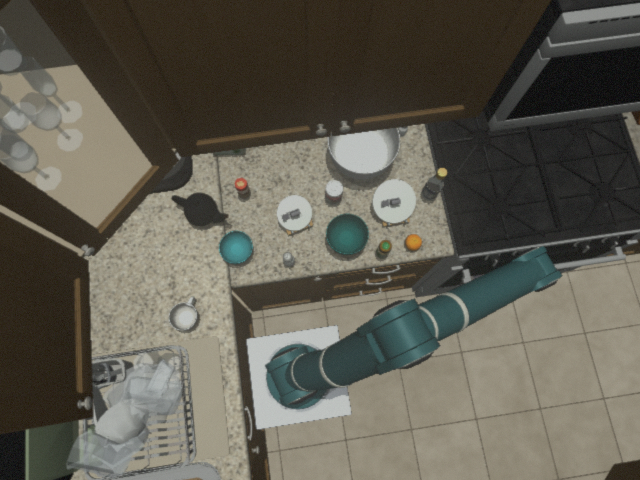

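View pics/scene1.png

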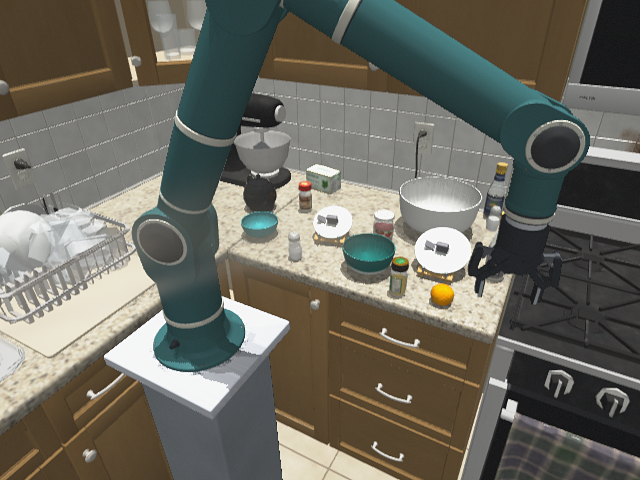

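The top view shows the large bowl at (347,235), small bowl (236,248), large lid (394,202) and small lid (295,213); the sauce bottle is at (435,185), spice jar (385,248) and jam jar (334,190). The scene view agrees, with the gripper to the right of the large lid.

Run:
```python
from h import *
c=np.load('top.npz'); W=cloud(c)
im=c['image'][150:300,215:460]
cv2.imwrite('pics/topcrop.png',cv2.resize(im,None,fx=3.2,fy=3.2,interpolation=cv2.INTER_CUBIC))
def fitc(p):
    A=np.c_[2*p[:,:2],np.ones(len(p))];b=(p[:,:2]**2).sum(1)
    s=np.linalg.lstsq(A,b,rcond=None)[0];return s[:2],np.sqrt(s[2]+s[0]**2+s[1]**2)
v,u=np.mgrid[:480,:640]
for nm,(cu,cv),r,z in(('L',(347,235),26,.076),('S',(236,248),22,.053)):
    m=(np.hypot(u-cu,v-cv)<r)&(abs(W[...,2]-z)<.006)
    p=W[m]; 
    print(nm,len(p),fitc(p),p.min(0),p.max(0))
for nm,(cu,cv),r in(('lidL',(394,202),20),('lidS',(295,213),15)):
    m=(np.hypot(u-cu,v-cv)<r)&(W[...,2]>.02)
    p=W[m]
    q=p
    for k in range(6):
        A=np.c_[q[:,:2],np.ones(len(q))];s=np.linalg.lstsq(A,q[:,2],rcond=None)[0]
        q=p[abs(p@np.array([s[0],s[1],-1])+s[2])<.005]
    n=np.array([-s[0],-s[1],1]);n/=np.linalg.norm(n)
    # white plate extent
    M=(np.hypot(u-cu,v-cv)<r*1.7)&(abs((W@np.array([s[0],s[1],-1]))+s[2])<.006)
    g=W[M]
    # above-plane points
    h=(p-q.mean(0))@n
    k=p[(h>.02)]
    print(nm,len(q),'n',n,'tilt',np.degrees(np.arccos(n[2])),'front az',np.degrees(np.arctan2(n[1],n[0])),'ctr',(g.min(0)+g.max(0))/2,g.min(0),g.max(0),'knob',len(k),k.mean(0),k.max(0),h.max())
for nm,(cu,cv) in dict(jam=(334,190),pep=(289,258),spice=(385,248),mand=(414,242),sauce=(435,185),cup=(184,318),pot=(363,150),bigjarred=(242,187)).items():
    m=(np.hypot(u-cu,v-cv)<14)&(W[...,2]>.02); p=W[m]; print(nm,len(p),np.median(p,0).round(3),p[:,2].max().round(3))
```

```text
L 123 (array([ 0.447899  , -0.24173391]), np.float64(0.07312057519454247)) [ 0.37305522 -0.31695519  0.07000986] [ 0.52257614 -0.1671951   0.08115435]
S 100 (array([0.4642134 , 0.15194849]), np.float64(0.05821074995587414)) [0.40391895 0.0929385  0.04708419] [0.52304898 0.21099219 0.05785676]
lidL 820 n [-0.42039303 -0.01566197  0.90720692] tilt 24.877821566269734 front az -177.86640206535841 ctr [ 0.5439654  -0.42925638  0.06206153] [ 0.44105885 -0.50714761  0.01317332] [ 0.64687195 -0.35136514  0.11094973] knob 42 [ 0.53517432 -0.42880676  0.08869681] [ 0.5430705  -0.38565831  0.09913881] 0.03726609295335097
lidS 438 n [-0.39541861 -0.14169902  0.9075051 ] tilt 24.83717939324038 front az -160.28476124925888 ctr [ 0.55464784 -0.06963312  0.05602015] [ 0.49343766 -0.13218754  0.02568649] [ 0.61585803 -0.00707869  0.08635381] knob 41 [ 0.5462963  -0.07017417  0.08301485] [ 0.55656554 -0.02855421  0.08963624] 0.0334137790761366
jam 354 [ 0.604 -0.219  0.09 ] 0.106
pep 136 [ 0.389 -0.025  0.077] 0.096
spice 214 [ 0.371 -0.355  0.1  ] 0.114
mand 225 [ 0.39  -0.472  0.043] 0.057
sauce 389 [ 0.563 -0.565  0.117] 0.207
cup 199 [0.245 0.375 0.033] 0.064
pot 16 [ 0.82  -0.391  0.022] 0.024
bigjarred 228 [0.667 0.101 0.097] 0.115
```

View pics/topcrop.png

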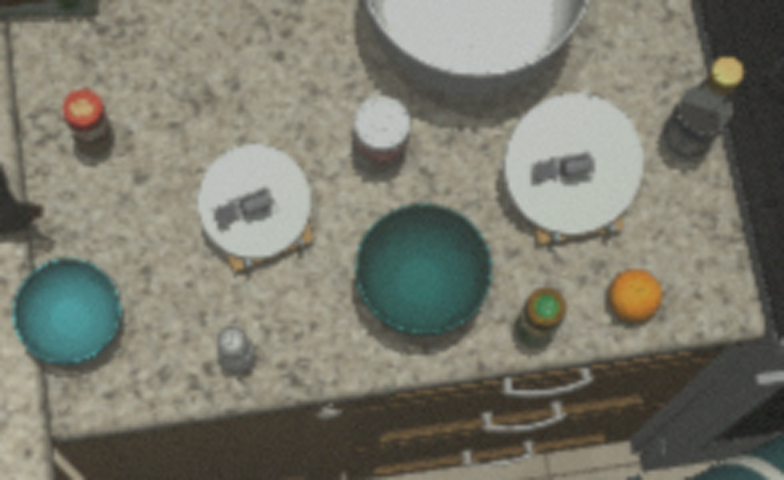

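The crop shows both lids with the flap on the image-left (+y), bar knobs running left-right, and pegs at the lower side. So the fingers must close along the slope direction (lid x). I'll move above the large lid and look with the wrist camera.

```bash
python3 -m creep '{"moves":[[3.1,1.67,0.2,0.113],[3.1,1.67,0.2,0.113],[3.1,1.67,0.2,0.113],[3.1,1.67,0.2,0.113],[3.1,1.67,0.2,0.113],[3.1,1.67,0.2,0.113],[3.1,1.67,0.2,0.113],[3.1,1.67,0.2,0.113],[3.1,1.67,0.2,0.113],[3.1,1.67,0.2,0.113],[3.1,1.67,0.2,0.113],[3.1,1.67,0.2,0.113]]}' 4.5
python3 - <<'E'
from h import *
c=cap('wrist','w1.png');print(-c['R'].T@c['t'])
s=env.read_state();print(s['time'],s['eef_pos'],s['ee_rot'],s['force'],s['opening'])
W=cloud(c)
for p in [(320,240),(320,200),(250,240)]: print(p,W[p[1],p[0]])
E
```

```text
time: 1.1
eef_pos: [0.5318, -0.4289, 0.2689]
ee_rot: [-2.179, -2.262, 0.0]
force: [0.4, -0.5, -0.6]
opening: 0.0451
finger_force: 0.0
[ 0.52944492 -0.36087742  0.39755805]
1.15 [ 0.53939144 -0.4221182   0.26937577] [2.16211178 2.27769972 0.01143314] [4.95642064 5.00432718 0.76734896] 0.045394043486137334
(320, 240) [ 0.53051837 -0.45305389  0.05725945]
(320, 200) [ 0.5292784  -0.41713649  0.05700598]
(250, 240) [ 0.45799682 -0.47082318  0.00137627]
```

View pics/w1.png

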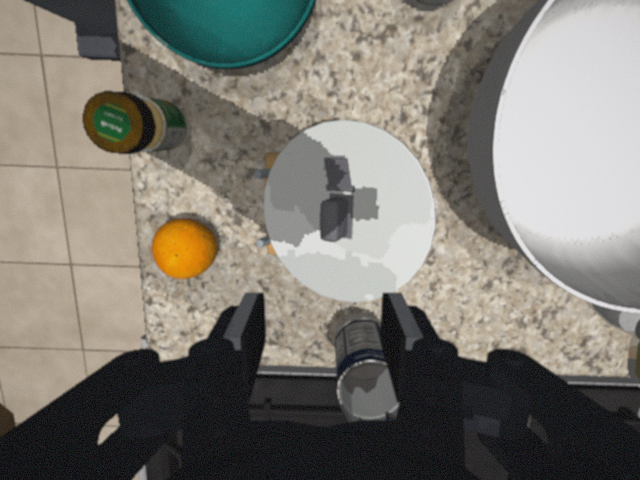

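The wrist view shows the knob's top at (337,217), the flap at (338,173), pegs at (265,165)/(265,243), and the fingers straddling the knob left-right as intended. I'll settle and measure precisely.

```bash
cat >> h.py <<'E'
def lid(W,k0,R,off=None):
    """k0: approx knob xy. returns plane normal, plate-top centre, knob top pts"""
    near=np.hypot(W[...,0]-k0[0],W[...,1]-k0[1])<R*.95
    p=W[near&(W[...,2]>.015)]; q=p
    s=np.linalg.lstsq(np.c_[q[:,:2],np.ones(len(q))],q[:,2],rcond=None)[0]
    for k in range(12):
        q=p[abs(p[:,:2]@s[:2]+s[2]-p[:,2])<(.008 if k<6 else .003)]
        s=np.linalg.lstsq(np.c_[q[:,:2],np.ones(len(q))],q[:,2],rcond=None)[0]
    n=np.array([-s[0],-s[1],1]);n/=np.linalg.norm(n)
    near=np.hypot(W[...,0]-k0[0],W[...,1]-k0[1])<R*1.15
    P=W[near];h=(P-np.r_[0,0,s[2]])@n
    ax=np.array([-n[0],-n[1],0]);ax/=np.linalg.norm(ax)
    ex=ax-n*(ax@n);ex/=np.linalg.norm(ex);ey=np.cross(n,ex)
    o=np.r_[0,0,s[2]]
    pl=P[abs(h)<.004]-o; a=np.c_[pl@ex,pl@ey]
    # min enclosing circle on dense pts
    (cc,r)=cv2.minEnclosingCircle(a.astype(np.float32))
    K=P[(h>.0225)&(h<.034)]-o; kk=np.c_[K@ex,K@ey,K@n]
    C=o+cc[0]*ex+cc[1]*ey
    print('n',n.round(3),'tilt',np.degrees(np.arccos(n[2])).round(1),'x az',np.degrees(np.arctan2(ax[1],ax[0])).round(2),'centre',C.round(4),'r',round(r,4),len(a))
    c0=np.array(cc)
    d=kk[:,:2]-c0
    print(' knob pts',len(kk),'lid-xy min',d.min(0).round(4),'max',d.max(0).round(4),'mean',d.mean(0).round(4),'h',kk[:,2].max().round(4))
    return n,C,ex,ey
E
python3 -m creep '{"moves":[[0,0,0,0],[0,0,0,0]]}'
python3 - <<'E'
from h import *
c=cap('wrist');W=cloud(c)
s=env.read_state();print(s['time'],s['eef_pos'],s['ee_rot'],s['force'],s['opening'])
lid(W,(.535,-.429),.079)
T=cloud(np.load('top.npz')); lid(T,(.535,-.429),.079); lid(T,(.546,-.070),.064)
m=(np.hypot(T[...,0]-.563,T[...,1]+.565)<.05)&(T[...,2]>.1); print('bottle',T[m].min(0),T[m].max(0))
E
```

```text
time: 1.32
eef_pos: [0.5309, -0.4293, 0.2685]
ee_rot: [-2.184, -2.256, 0.0]
force: [-0.9, -0.4, -0.9]
opening: 0.0449
finger_force: 0.0
1.3667 [ 0.52976986 -0.43056562  0.26855481] [-2.18663628e+00 -2.25404272e+00  1.79957683e-03] [ 0.45401435 -0.87267139 -0.48264764] 0.04537809512268082
n [ 0.092 -0.337  0.937] tilt 20.4 x az 105.25 centre [ 0.5307 -0.4222  0.2707] r 0.0364 1142
 knob pts 5283 lid-xy min [-0.0153 -0.0529] max [0.0319 0.0537] mean [0.0165 0.0131] h 0.034
n [-0.423 -0.012  0.906] tilt 25.1 x az 1.57 centre [ 0.5417 -0.4238  0.0629] r 0.0853 913
 knob pts 34 lid-xy min [-0.0039 -0.0207] max [0.0124 0.0117] mean [ 0.0049 -0.0053] h 0.0333
n [-0.409 -0.111  0.906] tilt 25.1 x az 15.12 centre [ 0.553  -0.0698  0.0557] r 0.0684 586
 knob pts 37 lid-xy min [-0.0025 -0.0172] max [0.0131 0.0466] mean [0.0056 0.0027] h 0.0329
bottle [ 0.54515225 -0.60718426  0.10022473] [ 0.60191573 -0.54840658  0.21014255]
```

```bash
python3 - <<'E'
s=open('h.py').read()
s=s.replace("    near=np.hypot(W[...,0]-k0[0],W[...,1]-k0[1])<R*.95","    W=W.copy();W[~(W[...,2]<.125)]=np.nan\n    near=np.hypot(W[...,0]-k0[0],W[...,1]-k0[1])<R*.95")
s=s.replace("    pl=P[abs(h)<.004]-o;","    H=(W-o)@n; M=(near&(abs(H)<.004)).astype(np.uint8); M=cv2.morphologyEx(M,cv2.MORPH_OPEN,np.ones((7,7) if M.sum()>4000 else (3,3),np.uint8)); pl=W[M>0]-o;")
open('h.py','w').write(s)
E
python3 - <<'E'
from h import *
lid(cloud(np.load('wrist.npz')),(.535,-.429),.079)
T=cloud(np.load('top.npz')); lid(T,(.535,-.429),.079); lid(T,(.546,-.070),.064)
E
```

```text
n [-0.424 -0.009  0.906] tilt 25.1 x az 1.25 centre [ 0.5461 -0.4286  0.0649] r 0.0803 22295
 knob pts 784 lid-xy min [-0.0067 -0.0165] max [0.0095 0.0176] mean [0.0026 0.0015] h 0.0294
n [-0.423 -0.012  0.906] tilt 25.1 x az 1.57 centre [ 0.541  -0.4286  0.0625] r 0.0766 162
 knob pts 34 lid-xy min [-0.0029 -0.0159] max [0.0134 0.0165] mean [ 0.0058 -0.0005] h 0.0333
n [-0.409 -0.111  0.906] tilt 25.1 x az 15.12 centre [ 0.5607 -0.1004  0.0554] r 0.0503 51
 knob pts 37 lid-xy min [-0.0018  0.0144] max [0.0138 0.0782] mean [0.0063 0.0342] h 0.0329
```

```bash
python3 -m creep '{"moves":[[0.95,0.15,-2.0,0],[0,0,-3.5,0],[0,0,-3.5,0],[0,0,-3.5,0],[0,0,-2.5,0],[0,0,-1.5,0],[0,0,-0.6,0],[0,0,-0.4,0],[0,0,0,0]]}' 3.4
```

```text
time: 2.12
eef_pos: [0.5403, -0.4292, 0.0949]
ee_rot: [2.186, 2.255, -0.0]
force: [-0.2, 0.5, -0.4]
opening: 0.0341
finger_force: 0.0
```

```bash
python3 -m creep '{"moves":[[0,0,-0.2,0],[0,0,0,0],[0,0,0,0],[0,0,0,0]]}' 2.6
python3 - <<'E'
from h import *
c=cap('wrist','w2.png')
E
```

```text
time: 2.45
eef_pos: [0.5408, -0.4287, 0.0934]
ee_rot: [2.184, 2.255, 0.0]
force: [0.4, 1.4, 0.2]
opening: 0.0257
finger_force: 0.0
```

View pics/w2.png

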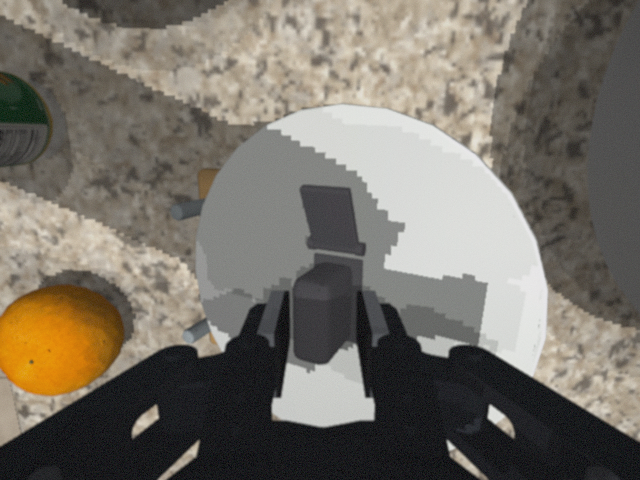

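The knob at (323,313) stands between the pads, with clear gaps on both sides and no contact. I'll go slightly lower and start closing.

```bash
python3 -m creep '{"moves":[[0,0,-0.3,0],[0,0,0,0],[0,0,0,0],[0,0,0,0]]}' 2.1
```

```text
time: 2.83
eef_pos: [0.5391, -0.4291, 0.0912]
ee_rot: [-2.186, -2.255, 0.003]
force: [-6.6, 2.3, 12.0]
opening: 0.0213
finger_force: 12.5
```

```bash
python3 -m creep '{"moves":[[0,0,0.3,0],[0,0,0.4,0],[0,0,0.5,0],[0,0,0.6,0],[0,0,0.8,0],[0,0,1.0,0],[0,0,1.0,0],[0,0,0,0],[0,0,0,0]]}' 0.8;  python3 - <<'E'
from h import *
c=cap('wrist','w3.png')
E
```

```text
time: 3.58
eef_pos: [0.5407, -0.4287, 0.1363]
ee_rot: [2.184, 2.255, 0.0]
force: [0.3, -0.1, -1.5]
opening: 0.0157
finger_force: 54.4
```

View pics/w3.png

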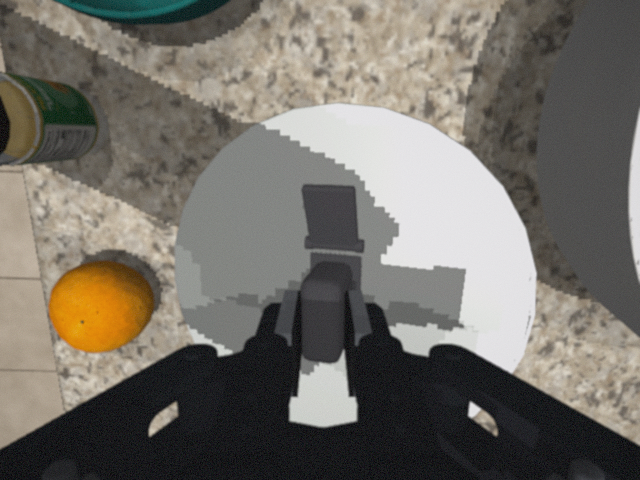

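The lid is held with the knob flush in the pads (15.7 mm opening), so it has levelled. I'll lift it and pause halfway to see the lid plane and the bowl.

```bash
python3 -m creep '{"moves":[[0,0,1.5,0],[0,0,3,0],[0,0,3,0],[0,0,2,0],[-1,1.5,0.5,0],[-1,1.5,0,0],[-1,2,0,0],[-1,1.5,0,0],[0,0.5,0,0],[0,0,0,0],[0,0,0,0],[0,0,0,0]]}'
cat > m.py <<'E'
from h import *
import sys
bx,by,bz,br=map(float,sys.argv[1:5])
c=cap('wrist',sys.argv[5]);W=cloud(c);s=env.read_state();e=np.array(s['eef_pos']);print(s['time'],e.round(4),s['force'],'cam',-c['R'].T@c['t'])
V=W.copy()
m=(abs(W[...,2]-bz)<.006)&(abs(np.hypot(W[...,0]-bx,W[...,1]-by)-br+.002)<.012)
p=W[m]
from scipy.optimize import least_squares
# outer edge: per-angle max radius
c0=np.array([bx,by])
for _ in range(3):
    a=np.arctan2(p[:,1]-c0[1],p[:,0]-c0[0]);r=np.hypot(*(p[:,:2]-c0).T);b=np.floor(a/.1).astype(int)
    E=np.array([p[b==k][r[b==k].argmax(),:2] for k in np.unique(b)])
    f=least_squares(lambda q:np.hypot(*(E-q).T)-br,c0,loss='soft_l1',f_scale=.002);c0=f.x
print('bowl',c0.round(4),len(E),'bins; rms',np.sqrt((f.fun**2).mean()).round(4),'z',np.median(p[:,2]).round(4),'maxz',p[:,2].max().round(4))
# lid plate held: horizontal-ish, 10-40 mm below TCP
R=float(sys.argv[6]) 
d=W-e; m=(np.hypot(d[...,0],d[...,1])<R)&(d[...,2]<-.005)&(d[...,2]>-.06)
q=d[m]; s2=np.median(q[:,2]); 
for k in range(8):
    g=q if k==0 else q[abs(np.c_[q[:,:2],np.ones(len(q))]@S-q[:,2])<.004]
    S=np.linalg.lstsq(np.c_[g[:,:2],np.ones(len(g))],g[:,2],rcond=None)[0]
print('plate slope deg',np.degrees(S[:2]).round(2),'height rel TCP',S[2].round(4),len(g))
m=(abs(np.concatenate([d[...,:2],np.ones(d.shape[:2]+(1,))],-1)@S-d[...,2])<.004)&(np.hypot(d[...,0],d[...,1])<R*1.15)
M=cv2.morphologyEx(m.astype(np.uint8),cv2.MORPH_OPEN,np.ones((7,7),np.uint8))
P=d[M>0]; a=np.arctan2(P[:,1],P[:,0]);r=np.hypot(P[:,0],P[:,1]);b=np.floor(a/.1).astype(int)
E=np.array([P[b==k][r[b==k].argmax(),:2] for k in np.unique(b)])
f=least_squares(lambda q:np.hypot(*(E-q).T)-R,[0,0],loss='soft_l1',f_scale=.0015)
print('lid centre rel TCP',f.x.round(4),len(E),'med|res|',np.median(abs(f.fun)).round(4))
E
python3 m.py .448 -.242 .076 .075 w4.png .079
```

```text
time: 4.63
eef_pos: [0.5006, -0.3596, 0.2355]
ee_rot: [2.186, 2.255, -0.0]
force: [0.1, -0.7, -0.9]
opening: 0.0147
finger_force: 56.4
4.6833 [ 0.5005 -0.3595  0.2353] [ 0.57117419  0.61333713 -0.84475002] cam [ 0.49854886 -0.29142109  0.36402245]
bowl [ 0.4503 -0.24  ] 27 bins; rms 0.0004 z 0.0749 maxz 0.0787
plate slope deg [9.45 0.45] height rel TCP -0.0307 64671
lid centre rel TCP [0.0043 0.0012] 53 med|res| 0.0013
```

View pics/w4.png

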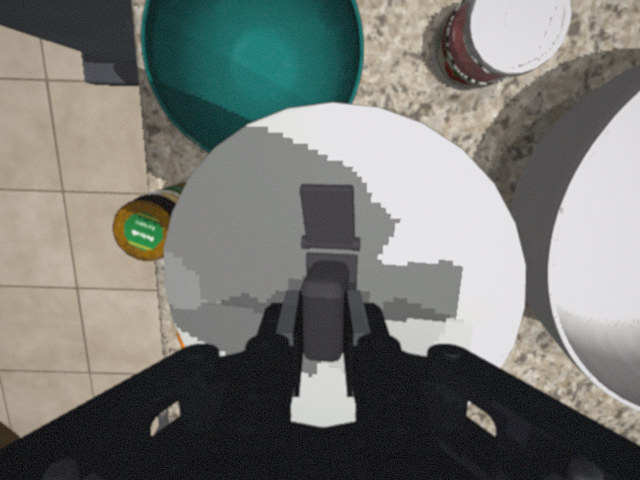

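The picture shows the lid held with its knob top at (325,285) and the bowl at (250,60). The measured plate slope is 9.5°, so it isn't fully level yet. I'll check whether it is drifting and whether the camera itself is tilted.

```bash
python3 -m creep '{"moves":[[0,0,0,0],[0,0,0,0],[0,0,0,0],[0,0,0,0]]}' 0.0 | tail -2
python3 m.py .4503 -.24 .076 .075 w5.png .079
python3 - <<'E'
from h import *
W=cloud(np.load('wrist.npz'));p=W[abs(W[...,2])<.012]
print('table',len(p),np.degrees(np.linalg.lstsq(np.c_[p[:,:2],np.ones(len(p))],p[:,2],rcond=None)[0]))
E
```

```text
opening: 0.0149
finger_force: 56.4
5.0667 [ 0.5003 -0.3585  0.2351] [-0.10794952 -0.50726151 -1.80366156] cam [ 0.49822391 -0.29052399  0.36368861]
bowl [ 0.4504 -0.2399] 27 bins; rms 0.0005 z 0.0749 maxz 0.0783
plate slope deg [9.41 0.51] height rel TCP -0.0309 64764
lid centre rel TCP [0.0042 0.0011] 53 med|res| 0.0012
table 51960 [0.05138461 0.15255479 0.15002639]
```

Run:
```python
from h import *
T=cloud(np.load('top.npz')).reshape(-1,3);T=T[np.isfinite(T[:,0])]
g=.005;N=300
ij=lambda p:(((p[:,0]+.2)/g).astype(int),((p[:,1]+.75)/g).astype(int))
ok=(T[:,0]>-.2)&(T[:,0]<1.2)&(T[:,1]>-.75)&(T[:,1]<.7);T=T[ok]
free=np.zeros((N,N),np.uint8);i,j=ij(T[abs(T[:,2])<.012]);free[i,j]=1
free=cv2.morphologyEx(free,cv2.MORPH_CLOSE,np.ones((3,3),np.uint8))
i,j=ij(T[T[:,2]>.015]);free[i,j]=0
D=cv2.distanceTransform(free,cv2.DIST_L2,5)*g
for _ in range(8):
    k=np.unravel_index(D.argmax(),D.shape);print(np.round([k[0]*g-.2,k[1]*g-.75,D[k]],3));cv2.circle(D,(int(k[1]),int(k[0])),16,0,-1)
```

```text
[ 0.755 -0.095  0.112]
[ 0.75  -0.015  0.108]
[0.405 0.295 0.096]
[0.26  0.595 0.095]
[0.34 0.6  0.09]
[ 0.72 -0.57  0.08]
[0.765 0.205 0.077]
[ 0.465 -0.565  0.074]
```

```bash
python3 -m creep '{"moves":[[0,2,0,0],[-0.5,3.5,0,0],[-0.5,3.7,0,0],[-0.5,3.7,0,0],[-0.6,3.7,0,0],[-0.6,3.7,0,0],[-0.6,3.7,0,0],[-0.6,3.7,0,0],[-0.6,3.7,0,0],[-0.6,3.7,0,0],[-0.6,3.7,0,0],[-0.6,3.7,0,0]]}'
python3 -m creep '{"moves":[[-0.6,3.7,0,0],[-0.6,3.7,0,0],[-0.6,3.7,0,0],[-0.6,3.7,0,0],[-0.6,3.4,0,0],[-0.3,2.8,0,0],[0,1.3,0,0],[0,0,0,0],[0,0,0,0]]}'
python3 - <<'E'
from h import *
T=cloud(np.load('top.npz'));p=T[np.isfinite(T[...,0])];e=env.read_state()['eef_pos'];print(e)
for z in(.015,.05,.1,.17):
    q=p[(p[:,2]>z)&(p[:,2]<.6)];d=np.hypot(q[:,0]-.405,q[:,1]-.295);k=d.argsort()[:3];print(z,d[k].round(3),q[k].round(3).tolist())
E
```

```text
time: 6.07
eef_pos: [0.4367, 0.0682, 0.2357]
ee_rot: [2.185, 2.256, 0.001]
force: [0.2, 0.2, -2.2]
opening: 0.015
finger_force: 56.4
time: 6.82
eef_pos: [0.404, 0.2899, 0.2352]
ee_rot: [-2.184, -2.258, 0.001]
force: [-0.0, -1.7, -1.5]
opening: 0.0148
finger_force: 56.4
[0.40395636 0.28991944 0.23521223]
0.015 [0.094 0.095 0.095] [[0.314, 0.317, 0.044], [0.314, 0.32, 0.047], [0.446, 0.209, 0.053]]
0.05 [0.095 0.097 0.098] [[0.446, 0.209, 0.053], [0.442, 0.206, 0.052], [0.438, 0.203, 0.052]]
0.1 [0.103 0.104 0.104] [[0.48, 0.366, 0.498], [0.49, 0.355, 0.475], [0.482, 0.365, 0.501]]
0.17 [0.103 0.104 0.104] [[0.48, 0.366, 0.498], [0.49, 0.355, 0.475], [0.482, 0.365, 0.501]]
```

```bash
python3 -m creep '{"moves":[[-0.5,0.8,-1,0],[0,0,-2.5,0],[0,0,-3.3,0],[0,0,-3.3,0],[0,0,-3,0],[0,0,-2,0],[0,0,-1.2,0],[0,0,-0.8,0],[0,0,-0.4,0],[0,0,-0.2,0],[0,0,0,0]]}'
python3 -m creep '{"moves":[[0,0,-0.2,0],[0,0,-0.2,0],[0,0,-0.1,0],[0,0,0,0]]}'
```

```text
time: 7.73
eef_pos: [0.3999, 0.2977, 0.0589]
ee_rot: [2.186, 2.256, 0.002]
force: [0.4, -0.5, -1.6]
opening: 0.0147
finger_force: 56.4
time: 8.07
eef_pos: [0.3994, 0.2976, 0.0534]
ee_rot: [2.186, 2.256, 0.0]
force: [1.0, -0.4, -1.2]
opening: 0.0151
finger_force: 56.4
```

Near contact now; I'll press on slowly so it levels against the counter.

```bash
python3 -m creep '{"moves":[[0,0,-0.2,0],[0,0,-0.1,0],[0,0,-0.1,0],[0,0,0,0]]}'
```

```text
time: 8.4
eef_pos: [0.4002, 0.298, 0.0497]
ee_rot: [2.186, 2.256, 0.003]
force: [2.7, -0.4, 1.8]
opening: 0.0142
finger_force: 56.8
```

```bash
python3 -m creep '{"moves":[[0,0,-0.1,0],[0,0,-0.1,0],[0,0,-0.1,0],[0,0,0,0]]}'
```

```text
time: 8.73
eef_pos: [0.4004, 0.2981, 0.0469]
ee_rot: [2.186, 2.256, 0.004]
force: [3.7, -0.0, 6.6]
opening: 0.0144
finger_force: 57.2
```

```bash
python3 -m creep '{"moves":[[0,0,-0.1,0],[0,0,-0.1,0],[0,0,-0.1,0],[0,0,0,0]]}' && python3 -m creep '{"moves":[[0,0,0,0],[0,0,0,0],[0,0,0,0],[0,0,0,0]]}' 2.3; python3 m.py .464 .152 .053 .06 w6.png .079
```

```text
time: 9.07
eef_pos: [0.4004, 0.2982, 0.0439]
ee_rot: [2.186, 2.256, 0.003]
force: [4.0, 0.6, 8.0]
opening: 0.0142
finger_force: 58.8
time: 9.4
eef_pos: [0.3983, 0.2972, 0.0427]
ee_rot: [-2.185, -2.257, 0.003]
force: [-0.3, -0.1, -0.3]
opening: 0.023
finger_force: 0.0
9.45 [0.3985 0.2973 0.0428] [-0.17890318 -0.59603963 -0.2638551 ] cam [0.39639386 0.36538769 0.17125319]Traceback (most recent call last):
  File "m.py", line 14, in <module>
    f=least_squares(lambda q:np.hypot(*(E-q).T)-br,c0,loss='soft_l1',f_scale=.002);c0=f.x
    return func(*args, **kwargs)
    vector_fun = VectorFunction(
        fun_wrapped,
    ...<6 lines>...
        workers=workers
    )
    self._update_fun()
    ~~~~~~~~~~~~~~~~^^
    self.f = self.fun_wrapped(xp_copy(self.x))
             ~~~~~~~~~~~~~~~~^^^^^^^^^^^^^^^^^
    return np.atleast_1d(self.fun(x))
                         ~~~~~~~~^^^
    return self.f(x, *self.args, **self.kwargs)
           ~~~~~~^^^^^^^^^^^^^^^^^^^^^^^^^^^^^^
  File "m.py", line 14, in <lambda>
    f=least_squares(lambda q:np.hypot(*(E-q).T)-br,c0,loss='soft_l1',f_scale=.002);c0=f.x
                                        ~^~
ValueError: operands could not be broadcast together with shapes (0,) (2,)
```

```bash
sed -i 's/^for _ in range(3):/for _ in range(3 if len(p)>50 else 0):/; s/^print(.bowl/if len(p)>50: print("bowl"/; s/"bowl".,/"bowl",/' m.py
python3 -m creep '{"moves":[[0,0,-0.4,0],[0,0,-0.4,0],[0,0,-0.2,0],[0,0,0,0]]}' && python3 -m creep '{"moves":[[0,0,0,0],[0,0,0,0],[0,0,0,0],[0,0,0,0],[0,0,0,0]]}' 0.8; python3 m.py .464 .152 .053 .06 w6.png .079
```

```text
time: 9.78
eef_pos: [0.3988, 0.2973, 0.0326]
ee_rot: [-2.185, -2.257, 0.002]
force: [-0.8, 0.2, 0.8]
opening: 0.0234
finger_force: 0.0
time: 10.2
eef_pos: [0.3992, 0.2975, 0.0332]
ee_rot: [2.186, 2.257, -0.0]
force: [-0.5, -0.3, -1.9]
opening: 0.0153
finger_force: 60.0
10.25 [0.3992 0.2975 0.0332] [ 0.5079384   0.26849598 -1.76419949] cam [0.39712326 0.3655832  0.16180726]
plate slope deg [0.08 0.02] height rel TCP -0.0212 70580
lid centre rel TCP [-0.     0.002] 52 med|res| 0.0008
```

```bash
python3 -m creep '{"moves":[[0,0,0.8,0],[0,0,2.2,0],[0,0,3.3,0],[0,0,3.6,0],[0,-0.7,3.5,0],[0.4,-2.5,2.5,0],[0.5,-3.5,2,0],[0.5,-3.6,0.6,0],[0.5,-3.6,0,0],[0.4,-3.6,0,0],[0.4,-3.6,0,0],[0.4,-3.6,0,0]]}'
python3 -m creep '{"moves":[[0.3,-3.6,0,0],[0.3,-3.6,0,0],[0.3,-3.6,0,0],[0.3,-3.6,0,0],[0.2,-3.6,0,0],[0.2,-3.6,0,0],[0.2,-3.2,0,0],[0.2,-2.4,0,0],[0,-1,0,0],[0,0,0,0],[0,0,0,0],[0,0,0,0]]}'; python3 m.py .4503 -.24 .076 .075 w7.png .079
```

```text
time: 11.25
eef_pos: [0.4299, 0.0489, 0.219]
ee_rot: [2.184, 2.256, 0.0]
force: [0.8, 1.1, -1.6]
opening: 0.0144
finger_force: 60.2
time: 12.25
eef_pos: [0.4503, -0.2293, 0.2184]
ee_rot: [-2.182, -2.259, -0.001]
force: [0.2, 0.4, -1.7]
opening: 0.015
finger_force: 60.2
12.3 [ 0.4504 -0.2293  0.2185] [ 0.92549152  0.24318321 -1.47361101] cam [ 0.44807236 -0.16136806  0.34705888]
plate slope deg [0.08 0.1 ] height rel TCP -0.0213 70622
lid centre rel TCP [-0.0001  0.0021] 52 med|res| 0.0008
```

```bash
python3 -m creep '{"moves":[[0,-1.25,-1,0],[0,0,-2.5,0],[0,0,-3,0],[0,0,-2.3,0],[0,0,-1.3,0],[0,0,-0.7,0],[0,0,-0.4,0],[0,0,0,0],[0,0,0,0]]}'
python3 -m creep '{"moves":[[0,0,-0.15,0],[0,0,-0.1,0],[0,0,-0.1,0],[0,0,-0.1,0],[0,0,0,0],[0,0,0,0]]}'
```

```text
time: 13.05
eef_pos: [0.4509, -0.2441, 0.1068]
ee_rot: [2.184, 2.256, 0.001]
force: [0.5, 0.0, -1.5]
opening: 0.0146
finger_force: 60.1
time: 13.55
eef_pos: [0.4504, -0.2441, 0.1021]
ee_rot: [2.185, 2.256, -0.0]
force: [0.0, -0.4, 0.7]
opening: 0.0148
finger_force: 60.4
```

```bash
python3 -m creep '{"moves":[[0,0.1,-0.05,0],[0,0,0,0],[0,0,0,0]]}' && python3 -m creep '{"moves":[[0,0,0,0],[0,0,0,0],[0,0,0,0]]}' 2.6 && python3 -m creep '{"moves":[[0,0,0.5,0],[0,0,1.5,0],[0,0,2.5,0],[0,0,3.5,0],[0,0,2.5,0],[0,0,0,0],[0,0,0,0]]}'; python3 m.py .4503 -.24 .076 .075 w8.png .079
python3 - <<'E'
from h import *
W=cloud(np.load('wrist.npz'));W[~(W[...,2]<.13)]=np.nan
m=(np.hypot(W[...,0]-.4503,W[...,1]+.24)<.076)&(W[...,2]>.072)
p=W[m];p=p[abs(p[:,2]-np.median(p[:,2]))<.004];S=np.linalg.lstsq(np.c_[p[:,:2],np.ones(len(p))],p[:,2],rcond=None)[0]
print('plate z',np.median(p[:,2]),'slope',np.degrees(S[:2]),len(p))
M=cv2.morphologyEx(((abs(W[...,2]-.081)<.003)&(np.hypot(W[...,0]-.4503,W[...,1]+.24)<.09)).astype(np.uint8),cv2.MORPH_OPEN,np.ones((5,5),np.uint8))
q=W[M>0];print('centre',(q.min(0)+q.max(0))/2,q.max(0)-q.min(0))
E
```

```text
time: 13.8
eef_pos: [0.4505, -0.2439, 0.102]
ee_rot: [2.185, 2.255, -0.001]
force: [-1.0, -3.1, 5.9]
opening: 0.0149
finger_force: 61.0
time: 14.05
eef_pos: [0.4502, -0.2425, 0.1011]
ee_rot: [-2.185, -2.257, -0.0]
force: [-0.4, -0.0, -0.3]
opening: 0.0258
finger_force: 0.0
time: 14.63
eef_pos: [0.451, -0.2432, 0.2079]
ee_rot: [2.183, 2.254, 0.001]
force: [-0.6, -0.4, -0.1]
opening: 0.0257
finger_force: 0.0
14.6833 [ 0.45   -0.2429  0.2064] [-0.06848213  0.01294641 -0.03917812] cam [ 0.44856226 -0.17487557  0.33628532]
bowl [ 0.4499 -0.2398] 60 bins; rms 0.004 z 0.0807 maxz 0.082
plate slope deg [-0.3  4.1] height rel TCP -0.008 312
plate z 0.08081325290177555 slope [-0.10409405  0.02257905] 34702
centre [ 0.45068516 -0.24260568  0.08089228] [0.15702808 0.15708574 0.00559588]Traceback (most recent call last):
  File "m.py", line 28, in <module>
    f=least_squares(lambda q:np.hypot(*(E-q).T)-R,[0,0],loss='soft_l1',f_scale=.0015)
    return func(*args, **kwargs)
    vector_fun = VectorFunction(
        fun_wrapped,
    ...<6 lines>...
        workers=workers
    )
    self._update_fun()
    ~~~~~~~~~~~~~~~~^^
    self.f = self.fun_wrapped(xp_copy(self.x))
             ~~~~~~~~~~~~~~~~^^^^^^^^^^^^^^^^^
    return np.atleast_1d(self.fun(x))
                         ~~~~~~~~^^^
    return self.f(x, *self.args, **self.kwargs)
           ~~~~~~^^^^^^^^^^^^^^^^^^^^^^^^^^^^^^
  File "m.py", line 28, in <lambda>
    f=least_squares(lambda q:np.hypot(*(E-q).T)-R,[0,0],loss='soft_l1',f_scale=.0015)
                                        ~^~
ValueError: operands could not be broadcast together with shapes (0,) (2,)
```

View pics/w8.png

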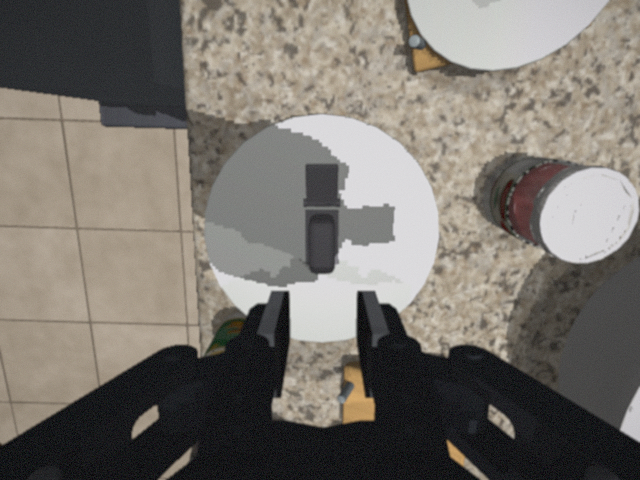

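The large lid sits level (plate top at 80.8 mm, as expected) with its knob at (321,243). Next, the small lid.

```bash
python3 -m creep '{"moves":[[0,1,1.5,0],[1,2.5,2,0.05],[1.8,3,0.8,0.05],[1.8,3,0,0.05],[1.8,3,0,0.05],[1.6,2,0,0.05],[1,1,0,0.03],[0,0,0,0],[0,0,0,0],[0,0,0,0]]}' 3.6
python3 - <<'E'
from h import *
c=cap('wrist','w9.png')
s=env.read_state();print(s['time'],s['eef_pos'],s['ee_rot'])
lid(cloud(c),(.546,-.070),.064)
E
```

```text
time: 15.52
eef_pos: [0.5392, -0.0897, 0.2482]
ee_rot: [-1.852, -2.536, 0.003]
force: [-0.9, -0.1, -0.4]
opening: 0.0358
finger_force: 0.0
15.5667 [ 0.53922849 -0.08984044  0.24851974] [-1.85275788 -2.53570266  0.00259074]
n [-0.412 -0.101  0.906] tilt 25.1 x az 13.76 centre [ 0.558  -0.0683  0.0579] r 0.0649 15810
 knob pts 873 lid-xy min [-0.0062 -0.0168] max [0.0095 0.0171] mean [0.0025 0.0009] h 0.0305
```

```bash
python3 -m creep '{"moves":[[0.6,1,-1.5,-0.065],[0.6,1,-2.8,0],[0,0,-3.4,0],[0,0,-3.4,0],[0,0,-2.6,0],[0,0,-1.5,0],[0,0,-0.8,0],[0,0,-0.4,0],[0,0,0,0],[0,0,0,0]]}' 3.2
python3 -m creep '{"moves":[[0,0,-0.15,0],[0,0,-0.15,0],[0,0,0,0],[0,0,0,0]]}' 2.7
```

```text
time: 16.4
eef_pos: [0.5528, -0.0684, 0.0863]
ee_rot: [1.931, 2.476, 0.001]
force: [-1.0, 0.1, 0.6]
opening: 0.032
finger_force: 0.0
time: 16.73
eef_pos: [0.5525, -0.068, 0.0827]
ee_rot: [1.93, 2.477, 0.001]
force: [0.9, -0.1, 0.8]
opening: 0.0266
finger_force: 0.0
```

```bash
python3 -m creep '{"moves":[[-0.15,-0.15,-0.1,0],[0,0,-0.15,0],[0,0,-0.15,0],[0,0,0,0]]}' 2.4
python3 -m creep '{"moves":[[0,0,0.05,0],[0,0,0.1,0],[0,0,0.1,0],[0,0,0,0]]}' 2.1
```

```text
time: 17.07
eef_pos: [0.5516, -0.0695, 0.079]
ee_rot: [1.93, 2.477, 0.001]
force: [-1.0, 0.1, 5.4]
opening: 0.024
finger_force: 5.0
time: 17.4
eef_pos: [0.5517, -0.0695, 0.0814]
ee_rot: [1.93, 2.477, 0.002]
force: [0.6, -0.3, 3.6]
opening: 0.0214
finger_force: 26.4
```

Gripping with small forces. I'll keep closing in small steps while rising slightly.

```bash
python3 -m creep '{"moves":[[0,0,0.1,0],[0,0,0.1,0],[0,0,0.1,0],[0,0,0.1,0]]}' 1.9
python3 -m creep '{"moves":[[0,0,0.1,0],[0,0,0.1,0],[0,0,0.2,0],[0,0,0.2,0]]}' 1.7
```

```text
time: 17.73
eef_pos: [0.5519, -0.0694, 0.0855]
ee_rot: [1.93, 2.476, 0.002]
force: [1.3, 0.0, 4.7]
opening: 0.0195
finger_force: 32.5
time: 18.07
eef_pos: [0.5519, -0.0693, 0.0914]
ee_rot: [1.93, 2.477, 0.003]
force: [2.3, 0.2, 3.1]
opening: 0.0181
finger_force: 32.8
```

```bash
python3 -m creep '{"moves":[[0,0,0.2,0],[0,0,0.3,0],[0,0,0.4,0],[0,0,0.5,0],[0,0,1,0],[0,0,2,0],[0,0,3,0],[0,0,3,0],[0,0,2,0],[0,0,1,0],[0,0,0,0],[0,0,0,0]]}' 0.8; python3 m.py .464 .152 .053 .06 w10.png .064
```

```text
time: 19.07
eef_pos: [0.5502, -0.0697, 0.2243]
ee_rot: [-1.931, -2.478, 0.001]
force: [0.1, -0.2, -1.3]
opening: 0.0151
finger_force: 56.2
19.1167 [ 0.5497 -0.0696  0.2235] [ 0.06190669 -0.70625548 -1.3061023 ] cam [ 0.53372458 -0.00357015  0.3529313 ]
plate slope deg [6.58 1.57] height rel TCP -0.0252 41542
lid centre rel TCP [0.0034 0.    ] 51 med|res| 0.0006
```

```bash
python3 -m creep '{"moves":[[-0.8,1.5,0,0],[-1.3,3.2,0,0],[-1.4,3.5,0,0],[-1.4,3.5,0,0],[-1.4,3.5,0,0],[-1.4,3.5,0,0],[-1.4,3.5,0,0],[-1.4,3.5,0,0],[-1.4,3.5,0,0],[-1.4,3.5,0,0],[-1.2,2.6,0,0],[-0.5,1.5,0,0]]}' >/dev/null
python3 -m creep '{"moves":[[0,0,0,0],[0,0,-2,0],[0,0,-3.3,0],[0,0,-3.6,0],[0,0,-3.4,0],[0,0,-2.5,0],[0,0,-1.5,0],[0,0,-0.8,0],[0,0,-0.4,0],[0,0,0,0],[0,0,0,0]]}'
```

```text
time: 21.03
eef_pos: [0.401, 0.2987, 0.0503]
ee_rot: [1.931, 2.478, 0.001]
force: [-0.1, 0.6, 0.0]
opening: 0.0153
finger_force: 56.3
```

```bash
python3 -m creep '{"moves":[[0,0,-0.3,0],[0,0,-0.2,0],[0,0,-0.2,0],[0,0,-0.1,0],[0,0,-0.1,0],[0,0,0,0]]}'
python3 -m creep '{"moves":[[0,0,-0.1,0],[0,0,-0.1,0],[0,0,-0.1,0],[0,0,0,0]]}'
```

```text
time: 21.53
eef_pos: [0.4015, 0.299, 0.0411]
ee_rot: [1.931, 2.478, 0.002]
force: [2.3, -0.1, 1.6]
opening: 0.0148
finger_force: 57.6
time: 21.87
eef_pos: [0.4017, 0.2991, 0.0386]
ee_rot: [1.93, 2.477, 0.003]
force: [2.2, -0.6, 9.6]
opening: 0.0146
finger_force: 59.4
```

```bash
python3 -m creep '{"moves":[[0,0,-0.1,0],[0,0,0,0]]}' && python3 -m creep '{"moves":[[0,0,0,0],[0,0,0,0],[0,0,0,0],[0,0,-0.2,0],[0,0,-0.2,0],[0,0,0,0]]}' 2.3 && python3 -m creep '{"moves":[[0,0,0,0],[0,0,0,0],[0,0,0,0],[0,0,0,0],[0,0,0,0]]}' 0.8; python3 m.py .464 .152 .053 .06 w11.png .064
```

```text
time: 22.03
eef_pos: [0.4021, 0.2992, 0.0379]
ee_rot: [1.93, 2.477, 0.004]
force: [2.5, -0.3, 12.0]
opening: 0.0144
finger_force: 60.0
time: 22.53
eef_pos: [0.4003, 0.2982, 0.0321]
ee_rot: [-1.931, -2.478, 0.002]
force: [0.2, -0.3, 1.1]
opening: 0.0229
finger_force: 0.0
time: 22.95
eef_pos: [0.4007, 0.2985, 0.0327]
ee_rot: [1.931, 2.478, -0.0]
force: [0.1, 0.3, -0.9]
opening: 0.0148
finger_force: 59.8
23.0 [0.4007 0.2985 0.0327] [ 0.66762693 -0.02463466 -1.2269723 ] cam [0.38415897 0.3645656  0.1612827 ]
plate slope deg [ 0.1  -0.01] height rel TCP -0.0207 43577
lid centre rel TCP [0.     0.0004] 51 med|res| 0.0007
```

```bash
python3 -m creep '{"moves":[[0,0,0.8,0],[0,0,2.2,0],[0,0,3.5,0],[0,0,3.6,0],[0,0,3.6,0],[0.4,-1.5,3,0],[0.9,-2.8,2,0],[1,-3.4,1.3,0],[1,-3.4,0,0],[1,-3.4,0,0],[1,-3.4,0,0],[1,-3.4,0,0]]}' >/dev/null
python3 -m creep '{"moves":[[0.9,-3.2,0,0],[0.8,-2.3,0,0],[0,0,0,0],[0,0,0,0],[0,0,0,0],[0,0,0,0]]}'; python3 m.py .465 .153 .053 .06 w12.png .064
```

```text
time: 24.5
eef_pos: [0.4803, 0.032, 0.2331]
ee_rot: [1.928, 2.48, 0.001]
force: [-1.1, 0.9, -1.3]
opening: 0.0145
finger_force: 59.8
24.55 [0.4804 0.032  0.233 ] [-0.27662515  0.67660101 -1.41593555] cam [0.46359127 0.097948   0.36165233]
bowl [0.4671 0.1545] 47 bins; rms 0.0005 z 0.0523 maxz 0.0559
plate slope deg [0.1  0.01] height rel TCP -0.0206 43636
lid centre rel TCP [-0.      0.0004] 51 med|res| 0.0007
```

```bash
python3 -m creep '{"moves":[[-0.2,1.5,0,0],[-0.3,3,0,0],[-0.3,3.2,0,0],[-0.3,2.7,0,0],[-0.2,1.8,0,0],[0,0,0,0],[0,0,0,0],[0,0,0,0]]}'
python3 -m creep '{"moves":[[0,0,-1.5,0],[0,0,-3,0],[0,0,-3.5,0],[0,0,-3,0],[0,0,-1.7,0],[0,0,-1,0],[0,0,-0.6,0],[0,0,0,0],[0,0,0,0]]}'
```

```text
time: 25.22
eef_pos: [0.4675, 0.1525, 0.2327]
ee_rot: [1.93, 2.479, -0.001]
force: [-0.4, -0.6, -1.6]
opening: 0.0147
finger_force: 59.8
time: 25.97
eef_pos: [0.4685, 0.1526, 0.0905]
ee_rot: [1.931, 2.477, 0.002]
force: [0.1, -0.7, -0.7]
opening: 0.0147
finger_force: 59.8
```

```bash
python3 -m creep '{"moves":[[-0.1,0.1,-0.3,0],[0,0,-0.3,0],[0,0,-0.2,0],[0,0,-0.15,0],[0,0,-0.1,0],[0,0,-0.1,0],[0,0,0,0],[0,0,0,0]]}'
```

```text
time: 26.63
eef_pos: [0.4669, 0.1536, 0.0786]
ee_rot: [1.931, 2.478, -0.0]
force: [-0.8, -1.0, 3.9]
opening: 0.0148
finger_force: 60.5
```

```bash
python3 -m creep '{"moves":[[0,0,0,0],[0,0,0,0],[0,0,0,0]]}' 2.6 && python3 -m creep '{"moves":[[0,0,0.5,0],[0,0,1.5,0],[0,0,2.5,0],[0,0,3.5,0],[0,0,2.5,0],[0,0,0,0],[0,0,0,0],[0,0,0,0]]}' 0
cat > seat.py <<'E'
from h import *
import sys
x,y,z,R=map(float,sys.argv[1:5])
c=cap('wrist',sys.argv[5]);W=cloud(c);print(env.read_state()['time'],env.read_state()['eef_pos'])
m=(np.hypot(W[...,0]-x,W[...,1]-y)<R*.97)&(abs(W[...,2]-z)<.004)
p=W[m];S=np.linalg.lstsq(np.c_[p[:,:2],np.ones(len(p))],p[:,2],rcond=None)[0]
print('plate z',np.median(p[:,2]),'slope',np.degrees(S[:2]),len(p))
M=cv2.morphologyEx(((abs(W[...,2]-z)<.003)&(np.hypot(W[...,0]-x,W[...,1]-y)<R+.01)).astype(np.uint8),cv2.MORPH_OPEN,np.ones((5,5),np.uint8))
q=W[M>0];C=(q.min(0)+q.max(0))/2;print('centre',C,q.max(0)-q.min(0))
d=W-C; m=(np.hypot(d[...,0],d[...,1])<.055)&(d[...,2]>.0065)&(d[...,2]<.032)
P=d[m];r=np.hypot(P[:,0],P[:,1]);f=P[(r>.024)];a=np.degrees(np.arctan2(f[:,1],f[:,0]))
f=f[abs(a-np.median(a))<30]
if len(f): print('flap az',np.degrees(np.arctan2(*np.median(f,0)[[1,0]])).round(1),'z rel plate max',f[:,2].max().round(4),'r',np.hypot(f[:,0],f[:,1]).min().round(4),np.hypot(f[:,0],f[:,1]).max().round(4),len(f))
else: print('no raised flap')
E
python3 seat.py .467 .154 .058 .064 w13.png
```

```text
time: 26.88
eef_pos: [0.4668, 0.1536, 0.0782]
ee_rot: [-1.931, -2.478, -0.0]
force: [-0.0, 0.0, -0.3]
opening: 0.0263
finger_force: 0.0
time: 27.55
eef_pos: [0.4663, 0.1531, 0.1828]
ee_rot: [-1.931, -2.478, 0.001]
force: [-0.2, 0.7, -1.4]
opening: 0.0145
finger_force: 60.4
27.6 [0.46598849 0.1530405  0.18234439]
plate z nan slope [0. 0.] 0
  return _methods._mean(a, axis=axis, dtype=dtype,
  ret = ret.dtype.type(ret / rcount)
Traceback (most recent call last):
  File "seat.py", line 9, in <module>
    q=W[M>0];C=(q.min(0)+q.max(0))/2;print('centre',C,q.max(0)-q.min(0))
                ~~~~~^^^
ValueError: zero-size array to reduction operation minimum which has no identity
```

View pics/w13.png

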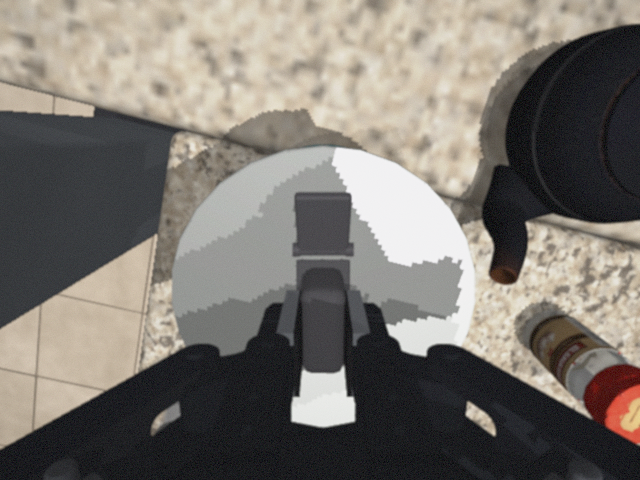

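The small lid is still in the fingers: I gave the close command together with the lift, so it was picked up again at (323,300). It hangs level, so I'll check and set it straight back down.

```bash
python3 m.py .467 .1545 .053 .06 w14.png .064; python3 -m creep '{"moves":[[0,0,-2,0],[0,0,-3,0],[0,0,-2.3,0],[0,0,-1.2,0],[0,0,-0.6,0],[0,0,0,0],[0,0,0,0]]}'
```

```text
27.65 [0.4659 0.1531 0.1821] [-0.28075487  0.05455828 -2.05866693] cam [0.44968439 0.2191853  0.31089742]
plate slope deg [0.01 0.16] height rel TCP -0.0238 43124
lid centre rel TCP [0.0001 0.0003] 52 med|res| 0.0007
time: 28.23
eef_pos: [0.467, 0.154, 0.0926]
ee_rot: [-1.93, -2.478, -0.001]
force: [1.0, -0.2, 0.3]
opening: 0.0144
finger_force: 60.4
```

```bash
python3 -m creep '{"moves":[[0,0,-0.3,0],[0,0,-0.3,0],[0,0,-0.2,0],[0,0,-0.15,0],[0,0,-0.1,0],[0,0,0,0],[0,0,0,0]]}'
```

```text
time: 28.82
eef_pos: [0.4669, 0.1535, 0.082]
ee_rot: [1.931, 2.478, 0.0]
force: [0.2, -0.5, 1.4]
opening: 0.0144
finger_force: 60.7
```

```bash
python3 -m creep '{"moves":[[0,0,0,0],[0,0,0,0],[0,0,0,0]]}' 2.6 && python3 -m creep '{"moves":[[0,0,0.5,0],[0,0,1.5,0],[0,0,2.5,0],[0,0,3.5,0],[0,0,2.5,0],[0,0,0,0],[0,0,0,0],[0,0,0,0]]}'; python3 seat.py .467 .154 .058 .064 w15.png
```

```text
time: 29.07
eef_pos: [0.4668, 0.1537, 0.0818]
ee_rot: [1.931, 2.478, 0.0]
force: [0.0, 0.2, 0.1]
opening: 0.026
finger_force: 0.0
time: 29.73
eef_pos: [0.4664, 0.1531, 0.1865]
ee_rot: [1.931, 2.478, -0.001]
force: [0.3, -0.4, -0.2]
opening: 0.0259
finger_force: 0.0
29.7833 [0.46607072 0.15309428 0.18594173]
plate z 0.05810142833796057 slope [-0.1717117   0.36958284] 22261
centre [0.46689932 0.15365369 0.0580946 ] [0.12741716 0.12733736 0.00569461]
flap az 103.6 z rel plate max 0.0199 r 0.0243 0.049 1078
```

```bash
python3 -m creep '{"moves":[[-0.3,1.3,0,0],[-0.3,1.5,0,0],[-0.3,1.25,0,0],[0,0,-1.5,0],[0,0,-2.5,0],[0,0,-2.5,0],[0,0,-1.5,0],[0,0,-0.7,0],[0,0,-0.3,0],[0,0,0,0],[0,0,0,0]]}' 0
python3 -m creep '{"moves":[[0,0,-0.2,0],[0,0,-0.2,0],[0,0,-0.1,0],[0,0,-0.1,0],[0,0,0,0]]}'
```

```text
time: 30.7
eef_pos: [0.458, 0.1944, 0.0972]
ee_rot: [1.931, 2.478, 0.001]
force: [0.0, -0.2, 0.1]
opening: 0.0001
finger_force: 0.0
time: 31.12
eef_pos: [0.4578, 0.194, 0.0908]
ee_rot: [1.931, 2.478, 0.0]
force: [0.2, -0.5, 0.3]
opening: -0.0001
finger_force: 0.0
```

```bash
python3 -m creep '{"moves":[[0,0,-0.1,0],[0,0,-0.1,0],[0,0,-0.1,0],[0,0,-0.1,0],[0,0,-0.1,0],[0,0,-0.1,0],[0,0,0,0]]}'; python3 -m creep '{"moves":[[0,0,-0.1,0],[0,0,-0.1,0],[0,0,-0.1,0],[0,0,-0.1,0],[0,0,0,0]]}'
```

```text
time: 31.7
eef_pos: [0.4577, 0.1939, 0.0845]
ee_rot: [-1.931, -2.478, 0.001]
force: [0.0, -0.1, 0.8]
opening: -0.0001
finger_force: 0.1
time: 32.12
eef_pos: [0.4577, 0.194, 0.0806]
ee_rot: [-1.931, -2.478, 0.0]
force: [-0.3, -0.6, 0.6]
opening: 0.0002
finger_force: 0.1
```

```bash
python3 -m creep '{"moves":[[0,0,-0.1,0],[0,0,-0.1,0],[0,0,0,0]]}'; python3 -m creep '{"moves":[[0,0,-0.05,0],[0,0,-0.05,0],[0,0,0,0]]}'
```

```text
time: 32.37
eef_pos: [0.4577, 0.194, 0.0786]
ee_rot: [-1.931, -2.478, 0.0]
force: [-0.1, -0.1, 0.9]
opening: -0.0004
finger_force: 0.1
time: 32.62
eef_pos: [0.4578, 0.1941, 0.0777]
ee_rot: [1.931, 2.478, -0.0]
force: [0.1, -0.3, 0.9]
opening: -0.0001
finger_force: 0.1
```

```bash
python3 -m creep '{"moves":[[0,0,-0.05,0],[0,0,0,0],[0,0,0,0]]}'|grep -E 'pos|^force'; python3 -m creep '{"moves":[[0,0,-0.05,0],[0,0,0,0],[0,0,0,0]]}'|grep -E 'pos|^force'
```

```text
eef_pos: [0.4578, 0.1941, 0.0773]
force: [1.2, -0.4, 1.1]
eef_pos: [0.4578, 0.1941, 0.0768]
force: [1.8, -0.2, 0.5]
```

```bash
for i in 1; do :; done; python3 -m creep '{"moves":[[0,0,-0.05,0],[0,0,0,0],[0,0,0,0]]}'|grep -E 'pos|^force'; python3 -m creep '{"moves":[[0,0,-0.05,0],[0,0,0,0],[0,0,0,0]]}'|grep -E 'pos|^force'
```

```text
eef_pos: [0.4578, 0.1942, 0.0765]
force: [-0.9, 1.3, 3.9]
eef_pos: [0.4579, 0.1947, 0.0763]
force: [-1.3, 0.9, 6.6]
```

Firm contact at shut height. I'll raise and check the flap.

```bash
python3 -m creep '{"moves":[[0,0,0.5,0],[0,0,2,0],[0,0,3,0],[0,-1.5,3.5,0],[0,-2.5,2,0],[0,0,0,0],[0,0,0,0],[0,0,0,0]]}'|head -2; python3 seat.py .467 .154 .058 .064 w16.png
```

```text
time: 34.28
eef_pos: [0.4574, 0.1538, 0.1855]
34.3333 [0.45713892 0.15428053 0.18512477]
plate z 0.05812920933663775 slope [-0.18041233  0.42142902] 21199
centre [0.46692126 0.15635709 0.05796164] [0.12710441 0.12152691 0.00572526]
flap az 108.7 z rel plate max 0.0076 r 0.0255 0.0485 10
```

The small flap is shut flat. Now the large one.

```bash
python3 -m creep '{"moves":[[0,-2,1,-0.02],[-0.1,-3.4,1,-0.03],[-0.1,-3.6,0,-0.03],[-0.1,-3.7,0,-0.03],[-0.1,-3.7,0,-0.03],[-0.1,-3.7,0,-0.03],[-0.1,-3.7,0,-0.02],[-0.1,-3.7,0,-0.02],[-0.1,-3.7,0,0],[0,-3,0,0],[0,-1.4,0,0],[0,0,0,0]]}'|head -3
python3 -m creep '{"moves":[[0,0,0,0],[0,0,-2,0],[0,0,-2.7,0],[0,0,-2,0],[0,0,-1,0],[0,0,-0.5,0],[0,0,0,0],[0,0,0,0]]}'
```

```text
time: 35.33
eef_pos: [0.4492, -0.2048, 0.2043]
ee_rot: [-2.184, -2.256, 0.001]
time: 36.0
eef_pos: [0.4505, -0.2012, 0.1243]
ee_rot: [2.178, 2.263, 0.001]
force: [0.3, 0.1, 0.2]
opening: 0.0003
finger_force: 0.0
```

```bash
python3 -m creep '{"moves":[[0,0,-0.4,0],[0,0,-0.3,0],[0,0,-0.2,0],[0,0,-0.1,0],[0,0,-0.1,0],[0,0,-0.1,0],[0,0,-0.1,0],[0,0,-0.1,0],[0,0,-0.1,0],[0,0,0,0]]}'; python3 -m creep '{"moves":[[0,0,-0.1,0],[0,0,-0.1,0],[0,0,-0.1,0],[0,0,-0.1,0],[0,0,-0.1,0],[0,0,-0.1,0],[0,0,-0.1,0],[0,0,0,0]]}'
```

```text
time: 36.83
eef_pos: [0.4497, -0.2019, 0.1086]
ee_rot: [-2.18, -2.262, -0.0]
force: [0.5, -0.8, 0.5]
opening: -0.0001
finger_force: 0.0
time: 37.5
eef_pos: [0.4497, -0.2019, 0.1016]
ee_rot: [-2.18, -2.262, 0.0]
force: [0.9, -0.4, -0.2]
opening: 0.0
finger_force: 0.0
```

```bash
m(){ grep -E 'pos|^force'; }; python3 -m creep '{"moves":[[0,0,-0.1,0],[0,0,-0.05,0],[0,0,0,0],[0,0,0,0]]}'|m;  python3 -m creep '{"moves":[[0,0,-0.05,0],[0,0,0,0],[0,0,0,0]]}'|m; python3 -m creep '{"moves":[[0,0,-0.05,0],[0,0,0,0],[0,0,0,0]]}'|m
```

```text
eef_pos: [0.4497, -0.2019, 0.1003]
force: [-0.1, 0.3, 0.0]
eef_pos: [0.4497, -0.2019, 0.0998]
force: [-0.1, -0.2, 0.2]
eef_pos: [0.4498, -0.2019, 0.0994]
force: [-0.8, 0.4, 2.1]
```

```bash
m(){ grep -E 'pos|^force'; }; python3 -m creep '{"moves":[[0,0,-0.04,0],[0,0,0,0],[0,0,0,0]]}'|m; python3 -m creep '{"moves":[[0,0,0.5,0],[0,0,2,0],[0,0,3,0],[0,-1.5,3.5,0],[0,-2.5,2,0],[0,0,0,0],[0,0,0,0],[0,0,0,0]]}'|head -2; python3 seat.py .4507 -.2426 .081 .079 w17.png
python3 - <<'E'
from h import *
c=cap('scene','s2.png'); c2=cap('top','t2.png')
a=cv2.resize(c['image'][170:330,220:540],(800,400)); cv2.imwrite('pics/final.png',a)
E
```

```text
eef_pos: [0.4499, -0.2019, 0.0993]
force: [-1.4, 1.1, 5.8]
time: 39.25
eef_pos: [0.4491, -0.2415, 0.2084]
39.3 [ 0.44904357 -0.24095547  0.20796498]
plate z 0.0808283375939613 slope [-0.11260989  0.10998796] 33724
centre [ 0.45067698 -0.23852982  0.08097165] [0.15708431 0.14943666 0.00578626]
no raised flap
  return _methods._mean(a, axis=axis, dtype=dtype,
  ret = ret.dtype.type(ret / rcount)
```

View pics/final.png

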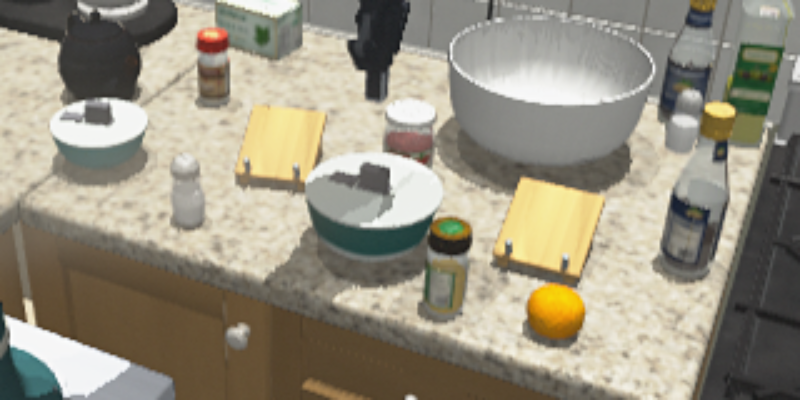

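Both bowls are covered and level (knobs at (98,110) and (373,178)), both flaps are flat, and the other items stand undisturbed. The gripper is clear, so I'm handing in.

```bash
python3 -c "
from cell import env
print(env.close_job())"
```

```text
the job is handed in; nothing more can be done
None
```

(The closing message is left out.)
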